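# Set up the reagent block: free and lift off its cover, sort the bottles into their bays

## Task

Get the reagent block ready for the assay: turn its two turn buttons aside, lift the clear cover out by its handle and lay it flat in the steel tray, then stand each of the three reagent bottles upright in the bay of its own colour (all-black bottle in the black bay, white bottle with the blue label in the blue bay, orange-red dropper bottle in the red bay). Set things down rather than dropping them, and do not knock a bottle over.

Things in the scene. Friction and masses are not known exactly. Their poses are not given: they have to be found in the camera images.
- cover: Clear plate 196 x 72 x 5 mm, 140 g. Origin: centre of its underside, x lengthwise, z up. Steel bow handle: straight bar along x through the middle, 60 mm long, 10 mm thick, centre line at z = 31 mm. Lies at first in the recess of a grey block (248 x 96 x 32 mm), 26 mm above the bench, 2 mm play, over the bays. Two turn buttons hold it, pivots at x = -111 (near) and +111 mm (far), y = 0.
- near_button (a joint): Black turn button at the robot's end of the block, rad. Bar 10 mm wide, 36 mm long (24 mm from the pivot on the arm marked white), gripped between z = 12 and 24 mm of the seated cover's frame. At 0 the arm points over the cover (its +x); turns counter-clockwise from above to a stop at 1.57, across the block; cover is free from 1.25. Light friction, stays put. Starts 0 to 0.25.
- far_button (a joint): The same turn button at the far end of the block (x = +111 mm of the seated cover). At 0 its marked arm points over the cover, towards the robot (the cover's -x); it also turns counter-clockwise seen from above, to 1.57, clear from 1.25. Starts 0 to 0.25.
- tray: Shallow stainless steel instrument tray, 198 x 308 mm, rim 24 mm high, inside 186 x 296 mm, inner floor 2 mm above the bench. Origin: centre of its underside; x across (short side), y along its long side, z up. Does not move. The cover fits into it only lengthwise, along the tray's y.
- black_bottle: All-black reagent bottle, 32 mm across, 64 mm high; black cap 26 mm across from 48 mm up. Origin: centre of its underside, z up. 50 g.
- blue_bottle: Small white reagent bottle with a blue label, 27 mm across, 53 mm high; white cap 22 mm across from 40 mm up. Origin: centre of its underside, z up. 40 g.
- red_bottle: Orange-red dropper bottle with a pointed white top, 33 mm across up to 45 mm, then narrowing, 73 mm high. Origin: centre of its underside, z up. 45 g.
- bay_black: Black square plastic tub, one of three in a row in the block, 58 mm apart, under the cover at first; which colour is where changes. 56 x 56 mm outside, 50 x 50 mm inside. Origin: centre of its underside (6 mm above the bench); inner floor at z = 3 mm, rim at z = 20 mm; z up, x along the row. The block's rim, 38 mm from the row's middle line, stands 6 mm higher. Does not move.
- bay_blue: Blue square plastic tub, one of three in a row in the block, 58 mm apart, under the cover at first; which colour is where changes. 56 x 56 mm outside, 50 x 50 mm inside. Origin: centre of its underside (6 mm above the bench); inner floor at z = 3 mm, rim at z = 20 mm; z up, x along the row. The block's rim, 38 mm from the row's middle line, stands 6 mm higher. Does not move.
- bay_red: Red square plastic tub, one of three in a row in the block, 58 mm apart, under the cover at first; which colour is where changes. 56 x 56 mm outside, 50 x 50 mm inside. Origin: centre of its underside (6 mm above the bench); inner floor at z = 3 mm, rim at z = 20 mm; z up, x along the row. The block's rim, 38 mm from the row's middle line, stands 6 mm higher. Does not move.
Not all that is in view belongs to the job. What is meant by the red_bottle is not green, and is the larger of those in its own colour.

How it is judged:
On the way, in this order (a step that is already met when the one before it is completed fails the run):
1. both turn buttons are turned aside (value of joint each of near_button, far_button above 1.2 rad), for 0.1 s.
2. the cover lies flat in the steel tray (x of cover in the frame of tray between -0.065 and 0.065 m and y of cover in the frame of tray between -0.065 and 0.065 m and z of cover in the frame of tray between -0.004 and 0.007 m and angle between cover's own z axis and vertical below 0.06 rad), for 0.2 s.
At the end, for the whole second after the job is handed in: The clear cover lies flat on the floor of the steel tray (underside within 5 mm of the floor, tilt under 3.4 degrees), and each bottle stands on the floor of the bay of its own colour (within 20 mm of its centre, 5 mm of its floor, tilt under 7 degrees), all released and at rest (all of step 2 and linear speed of each of cover, black_bottle, blue_bottle, red_bottle below 0.02 m/s and horizontal distance between black_bottle and bay_black below 0.02 m and z of black_bottle in the frame of bay_black between -0.002 and 0.008 m and angle between each of black_bottle, blue_bottle, red_bottle's own z axis and vertical below 0.12 rad and horizontal distance between blue_bottle and bay_blue below 0.02 m and z of blue_bottle in the frame of bay_blue between -0.002 and 0.008 m and horizontal distance between red_bottle and bay_red below 0.02 m and z of red_bottle in the frame of bay_red between -0.002 and 0.008 m); the robot touches nothing.
It fails at once if a bottle is knocked over (tilted more than 40 degrees) (angle between any of black_bottle, blue_bottle, red_bottle's own z axis and vertical above 0.7 rad).
It fails at once if a bottle or the cover is dropped (falls freely faster than 0.7 m/s, that is from more than 25 mm) ((linear speed of cover above 0.7 m/s and contact force between cover and the fingers below 0.02 N) or (linear speed of black_bottle above 0.7 m/s and contact force between black_bottle and the fingers below 0.02 N) or (linear speed of blue_bottle above 0.7 m/s and contact force between blue_bottle and the fingers below 0.02 N) or (linear speed of red_bottle above 0.7 m/s and contact force between red_bottle and the fingers below 0.02 N)).
It also fails if it takes over 115 s, if anything falls off the work surface, if the arm or the gripper's body presses on something with over 40 N, if the wrist force passes 120 N, or if a joint passes its speed limit or range.

## Robot

A 7-joint arm with a two-finger parallel gripper is mounted at the origin on a cart in front of the work surface, level with it; the furniture and walls round the work are solid. World frame = base frame: x ahead of the robot, y to its left, z up, the work surface at z = 0. Lengths are in m, angles in rad, forces in N, time in s.
With the tool pointing down it reaches from about 0.35 to 0.9 m from the base axis. Payload 7.2 kg.
Tool frame: the origin (TCP) lies midway between the tips of the shut fingers; the grasp point (between the pads) lies 19 mm behind it; z points along the fingers, y is the line along which they close (so a half turn about z gives the same grasp; the last joint's range is limited). The gripper opens to 85 mm and grips with 20 to 120 N. Pads are 22 mm wide; open, the fingers measure 114 mm over their backs; the gripper's body (76 mm by 85 mm) begins 54 mm behind the grasp point. The pads swing forward as they close: fully open they stand 13 mm farther back than shut.
Start: joints at [-1.23, 0.411, -0.013, 1.596, 0.006, 1.134, -0.082], TCP at [0.248, 0.573, 0.231] pointing down, gripper open.
Joint ranges: [-2.95, 2.95], [-0.29, 1.99], [-1.47, 1.44], [0.14, 2.54], [-1.03, 4.17], [0.13, 1.85], [-2.86, 2.86]. Speed limits (rad/s): [2.39, 2.39, 3.01, 3.01, 3.14, 3.14, 3.14].

## Interface

Orientations are given as a unit quaternion [w, x, y, z].
In Python, from rig import bot gives the robot as it stands.
- The arm moves only by the shell command python3 -m pendant 'ROWS' [FORCE]. ROWS is a JSON object of lists of equal length, an entry for each row: "rotation": the turn, a rotation vector about the tool's x, y, z in rad, a list of three; "delta_pos": the shift along the tool's x, y, z in mm, a list of three; "gripper": the gripper's target within -1 to 1 (fully open at 1, half-way at 0, shut at -1). A call has 1 to 12 rows; each row shifts and turns the commanded pose from where the row before left it, along the tool's axes as they then stand; what a row does not reach is not made up. A row lasts 1/10 s, in which the tool goes at most 50 mm and 8.59 degrees, less where a joint would pass 70% of its speed; a pose out of reach is approached as far as the arm can. A call is refused whole if a number of a shift passes 50 or a number of a turn 0.15, either way. A call with a gripper value outside its range is refused whole. The fingers move at their own pace and stop on an object; FORCE is the grip in N (left out, the last holds). Time passes only in rows, so rows that do not move let the fingers close. It gives the time, the measured TCP pose, the force, the opening and the grip force at its end, in the units of the state.
- bot.sense(): the state, without advancing time (a new reading comes with each control period).
- bot.capture(name): name is "scene" or "top" or "wrist"; returns a dict with "pixels" (480x640x3 uint8, red, green, blue), "intrinsics" (3x3 intrinsics, pixels), "view" (4x4, takes a point from world to camera coordinates); the wrist camera has in their place "hand_eye" (4x4, takes a point from camera to tool coordinates, whose origin is the TCP and whose axes are the flange's). Camera axes: x right, y down, z forward; pixel columns grow to the right and rows downward; lengths in m; the calibration is good to about 2 mm. A picture is of the moment at which its call begins: read the wrist's pose just before it. There is no depth.
- bot.hand_in(): hands the job in; it is judged then, once.
Trained networks look in a picture, given as the dict that the camera call returned (one of the last four; its "shot" number tells which), for a name from the list of things; names that differ only in an ending like _2 or _b are one class to them, and where a whole thing is asked for, a point or a joint stands for the part that bears it (a point fixed in the world has none). Each returns a list of dicts, best first, with "confidence" (0 to 1); they miss things now and then, are a little off and sometimes report something else, mostly with a low value. They report only what shows in the picture. A call takes as long as a camera call. They do not tell look-alikes from the thing itself.
- bot.spot_in(picture, name): "at" ([x, y, z] in m, in the coordinates of the camera as it stood for that picture, good to about 4 mm: the middle of the surface that is visible of it).
- bot.trace(picture, name): "pixels" (480x640 bool, what is visible of it).
The state is a dict: "time": time; "joints": joint angles; "dq": joint speeds; "tau": joint torques, N m; "eef_pos": TCP position; "orientation": TCP orientation; "ft_force": force on the tool from outside, world axes, zero at the start; "torque": the same for the moment, N m; "grip_width": opening from 0.0 (shut) to 1.0 (fully open); "gripper_force": force on a finger pad.
Only numpy, scipy, OpenCV 4.12 (cv2) and the standard library are available. Lean on these libraries where they do the work, as an engineer would, in place of code of your own. Each camera call takes 0.05 s, during which the arm holds its last target. There are 200 camera calls.

## Working session

There is one attempt and no reset: what is moved stays moved. The work goes in short steps, Python scripts to look and compute and a shell command to move; the robot and the scene stay as the last step left them, time stands still between calls to the robot, and variables do not carry over. Pictures are saved under pics/ and viewed, at most 14 in all, crops included, and the job is handed in when it is done.

```bash
ls; mkdir -p pics
cat > h.py <<'E'
import numpy as np, cv2, sys
from rig import bot
from scipy.spatial.transform import Rotation as R
def cap(n,save=None):
    s=bot.sense(); p=bot.capture(n)
    if 'view' in p: T=np.linalg.inv(np.array(p['view']))
    else:
        q=s['orientation']; W=np.eye(4); W[:3,:3]=R.from_quat([q[1],q[2],q[3],q[0]]).as_matrix(); W[:3,3]=s['eef_pos']
        T=W@np.array(p['hand_eye'])
    if save: cv2.imwrite('pics/'+save,cv2.cvtColor(p['pixels'],cv2.COLOR_RGB2BGR))
    return p,T
def spots(p,T,names):
    for n in names:
        for d in bot.spot_in(p,n):
            a=np.array(d['at']); w=T@np.r_[a,1]; u=np.array(p['intrinsics'])@a
            print(n,round(d['confidence'],2),w[:3].round(3),(u[:2]/u[2]).round())
def ray(p,T,uv,z):
    "pixel onto plane z"
    d=T[:3,:3]@np.linalg.solve(np.array(p['intrinsics']),[uv[0],uv[1],1]); o=T[:3,3]
    return o+d*(z-o[2])/d[2]
E
cat > a.py <<'E'
from h import *
N='cover near_button far_button tray black_bottle blue_bottle red_bottle bay_black bay_blue bay_red'.split()
for c in ('top','scene'):
    p,T=cap(c,c+'0.png'); print(c,T[:3,3].round(2)); spots(p,T,N)
s=bot.sense(); print(s)
E
python3 a.py
```

```text
pics
top [ 0.24 -0.06  1.38]
cover 0.74 [0.485 0.28  0.035] [186. 244.]
near_button 0.62 [0.38  0.294 0.051] [174. 285.]
tray 0.91 [ 0.643 -0.048  0.001] [320. 196.]
tray 0.46 [ 0.467 -0.016  0.046] [303. 258.]
black_bottle 0.48 [0.455 0.101 0.058] [255. 259.]
blue_bottle 0.62 [0.379 0.291 0.051] [175. 285.]
red_bottle 0.55 [ 0.369 -0.143  0.032] [352. 302.]
red_bottle 0.5 [ 0.451 -0.401  0.043] [458. 275.]
red_bottle 0.44 [ 0.436 -0.106  0.041] [338. 273.]
bay_black 0.67 [0.38  0.289 0.05 ] [176. 285.]
scene [-0.15  0.65  0.76]
cover 0.92 [0.477 0.289 0.032] [202. 324.]
near_button 0.76 [0.379 0.298 0.051] [233. 350.]
far_button 0.52 [0.585 0.275 0.045] [172. 284.]
tray 0.93 [ 0.643 -0.032  0.001] [277. 221.]
black_bottle 0.82 [0.449 0.118 0.035] [286. 283.]
black_bottle 0.41 [ 0.464 -0.009  0.03 ] [328. 252.]
black_bottle 0.35 [ 0.647 -0.033  0.002] [277. 220.]
blue_bottle 0.85 [ 0.463 -0.008  0.032] [328. 252.]
red_bottle 0.73 [ 0.373 -0.136  0.028] [404. 245.]
red_bottle 0.69 [ 0.433 -0.101  0.036] [370. 237.]
red_bottle 0.68 [ 0.448 -0.399  0.045] [448. 177.]
{'time': 1.1, 'joints': array([-1.23017985,  0.41107803, -0.01271223,  1.59621425,  0.00560494,
        1.1342988 , -0.08219787]), 'dq': array([ 0.00116792, -0.00117984,  0.00104675,  0.00086511, -0.00144744,
       -0.0015952 ,  0.0020027 ]), 'tau': array([ 1.07782609e-03, -6.00423145e+01,  6.81596752e-01, -2.99720693e+01,
        1.40384899e-02,  2.32554419e-03,  1.87776391e-05]), 'eef_pos': array([0.24845642, 0.57348949, 0.23130527]), 'orientation': array([2.18170665e-06, 2.02975597e-01, 9.79183796e-01, 1.84654776e-05]), 'ft_force': array([-0.03321155, -0.37634765,  0.46733758]), 'torque': array([ 0.0746915 , -0.00461287,  0.00822317]), 'gripper_force': 0.0, 'grip_width': 0.9981650298589678}
```

View pics/scene0.png

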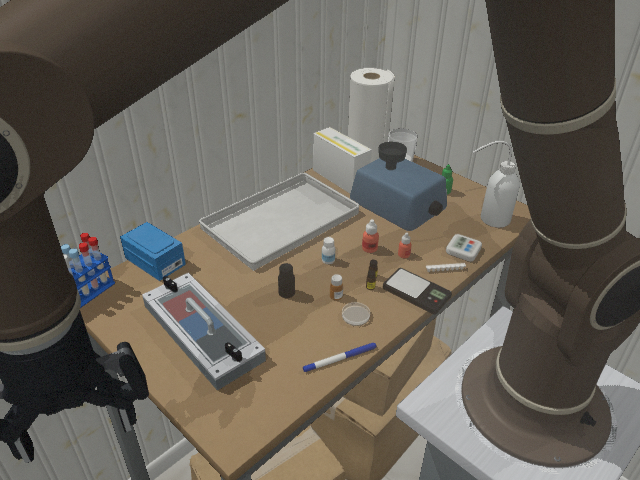

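View pics/top0.png

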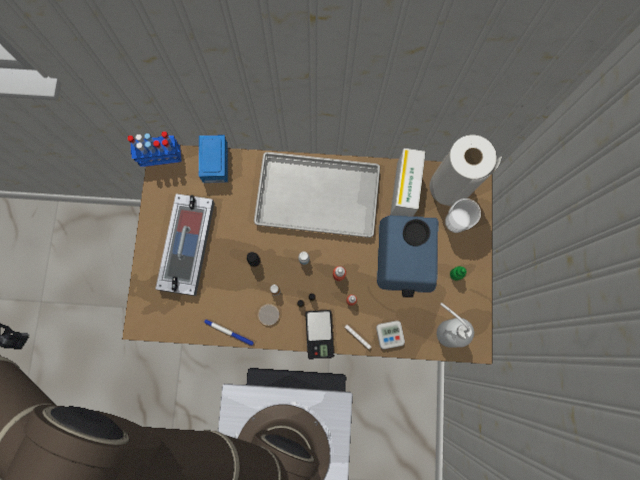

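The red candidates in the scene picture are (370,237), the larger one and orange-red; (405,245), smaller; and (448,178), green. The one at (370,237) fits the description. The black bottle is at (286,280). The white bottle with the blue label is at (328,250), while the brown bottle (336,287) and the dark vials (371,272) are distractors. Bay order from the near end looks black, blue, red. I'll go over the block first.

```bash
cat >> h.py <<'E'
def go(x,y,z,yaw=None):
    "remaining shift in tool axes (mm, as tool stands) and turn about tool z; yaw = world angle of tool y"
    s=bot.sense(); q=s['orientation']; M=R.from_quat([q[1],q[2],q[3],q[0]]).as_matrix()
    d=M.T@(np.array([x,y,z])-s['eef_pos'])*1000
    y0=np.arctan2(M[1,1],M[0,1])
    print('tool shift mm',d.round(1),'yaw now',y0.round(3),'tool-z turn',None if yaw is None else round(-(yaw-y0),3),'tilt',round(float(np.degrees(np.arccos(-M[2,2]))),2),'j7',s['joints'][6].round(2),'t',s['time'])
E
python3 - <<'E'
from h import *
p,T=cap('wrist'); print(np.array(p['hand_eye']).round(3))
go(.42,.29,.33,1.37)
bot.capture('top')
p,T=cap('top')
for uv in [(178,195),(213,199),(191,294),(156,290)]: print(ray(p,T,uv,.032).round(3))
c=cv2.imread('pics/scene0.png')[215:305,250:430]
cv2.imwrite('pics/crop.png',cv2.resize(c,None,fx=4,fy=4,interpolation=2))
E
```

```text
[[-0.    -0.95  -0.313  0.081]
 [ 1.    -0.    -0.    -0.001]
 [ 0.    -0.313  0.95  -0.142]
 [ 0.     0.     0.     1.   ]]
tool shift mm [-270.1 -192.   -98.7] yaw now 1.162 tool-z turn -0.208 tilt 0.0 j7 -0.08 t 1.15
[0.612 0.316 0.032]
[0.607 0.225 0.032]
[0.362 0.254 0.032]
[0.366 0.341 0.032]
```

View pics/crop.png

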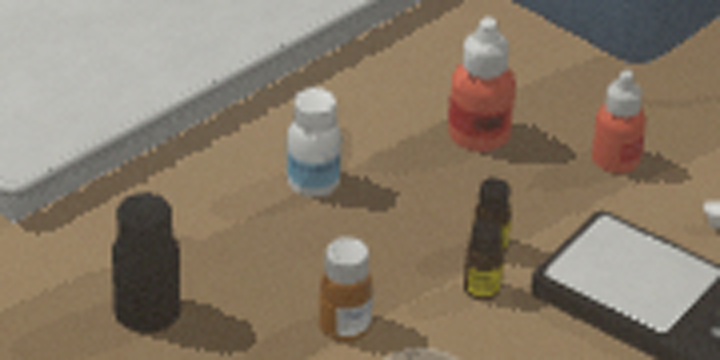

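The crop confirms it: the large red dropper bottle is at (370,237), the black bottle at (286,280) and the white bottle with the blue label at (328,250). Moving over the block.

```bash
python3 -m pendant '{"delta_pos":[[-41,-21.6,-12.3],[-41,-21.6,-12.3],[-41,-21.6,-12.3],[-41,-21.6,-12.3],[-41,-21.6,-12.3],[-41,-21.6,-12.3],[-41,-21.6,-12.3],[-41,-21.6,-12.3],[0,0,0],[0,0,0],[0,0,0]],"rotation":[[0,0,0],[0,0,0],[0,0,0],[0,0,0],[0,0,0],[0,0,0],[0,0,0],[0,0,0],[0,0,-0.148],[0,0,-0.148],[0,0,0]],"gripper":[1,1,1,1,1,1,1,1,1,1,1]}'
python3 - <<'E'
from h import *
p,T=cap('wrist','w1.png'); go(.487,.284,.33,1.46)
spots(p,T,'cover near_button far_button bay_black bay_blue bay_red'.split())
np.savez('w1.npz',T=T,K=p['intrinsics'])
E
```

```text
time: 2.35
eef_pos: [0.4809, 0.2842, 0.3298]
orientation: [0.0, 0.056, 0.998, 0.0]
ft_force: [0.4, 0.0, -0.6]
grip_width: 1.001
gripper_force: 0.0
tool shift mm [-6.3  0.3 -0.3] yaw now 1.455 tool-z turn -0.005 tilt 0.01 j7 0.86 t 2.4
cover 0.84 [0.478 0.286 0.028] [319. 179.]
near_button 0.64 [0.381 0.294 0.05 ] [316.  80.]
far_button 0.51 [0.586 0.275 0.048] [320. 279.]
```

View pics/w1.png

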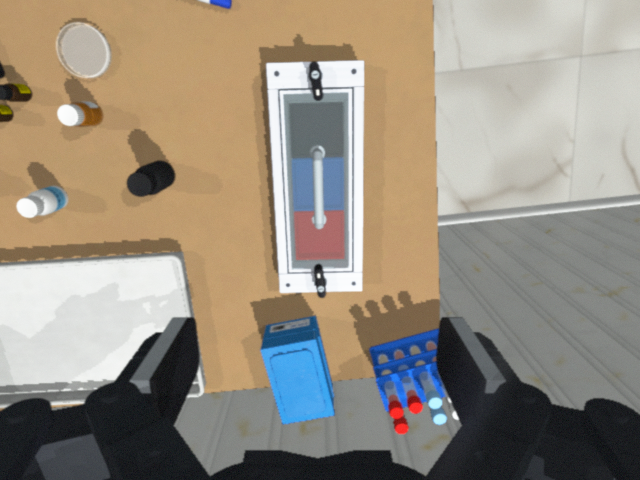

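The wrist view shows the block with the near button at (316,78), the far button at (320,282), the handle from (318,152) to (319,222), and the bays black, blue, red from the near end. Now the metric check.

Run:
```python
from h import *
d=np.load('w1.npz');T=d['T'];p={'intrinsics':d['K']}
for n,uv,z in [('near screw',(315,74),.05),('far screw',(321,290),.05),('far tip',(319,266),.05),('near tip',(318,97),.05),('h1',(318,152),.062),('h2',(319.5,221),.062),('c',(266,63),.032),('c',(363,61),.032),('c',(362,291),.032),('c',(280,292),.032)]: print(n,ray(p,T,uv,z).round(4))
im=cv2.imread('pics/w1.png')
cv2.imwrite('pics/w1c.png',np.hstack([cv2.resize(im[50:130,270:370],None,fx=4,fy=4,interpolation=2),cv2.resize(im[240:320,270:370],None,fx=4,fy=4,interpolation=2)]))
```

```text
near screw [0.3749 0.2929 0.05  ]
far screw [0.5983 0.2742 0.05  ]
far tip [0.5694 0.2752 0.05  ]
near tip [0.3957 0.2935 0.05  ]
h1 [0.446  0.2878 0.062 ]
h2 [0.5154 0.2816 0.062 ]
c [0.3586 0.2465 0.032 ]
c [0.3673 0.3409 0.032 ]
c [0.6133 0.3207 0.032 ]
c [0.604  0.2258 0.032 ]
```

View pics/w1c.png

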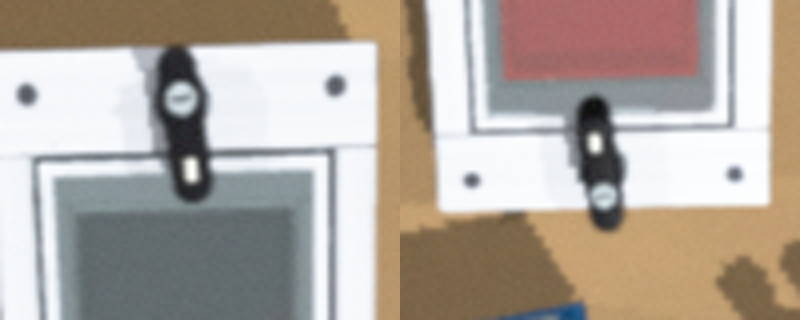

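Pivots by screws are 224 mm apart against the 222 mm given, the axis is at -0.084 rad, and both buttons stand at about 0.1. Going to the near button.

Run:
```python
from h import *
go(.3757,.2929,.10,1.6)
```

```text
tool shift mm [105.1  -3.8 229.6] yaw now 1.457 tool-z turn -0.143 tilt 0.01 j7 0.86 t 2.7
```

```bash
python3 -m pendant '{"delta_pos":[[17.5,-0.6,38.3],[17.5,-0.6,38.3],[17.5,-0.6,38.3],[17.5,-0.6,38.3],[17.5,-0.7,38.3],[17.5,-0.7,38.1],[0,0,0],[0,0,0]],"rotation":[[0,0,0],[0,0,0],[0,0,0],[0,0,0],[0,0,0],[0,0,0],[0,0,-0.143],[0,0,0]],"gripper":[-0.3,-0.3,-0.3,-0.3,-0.3,-0.3,-0.3,-0.3]}' 30
python3 - <<'E'
from h import *
p,T=cap('wrist','w2.png'); go(.3757,.2929,.037,1.6); spots(p,T,['near_button'])
E
```

```text
time: 3.5
eef_pos: [0.3751, 0.2925, 0.0992]
orientation: [-0.001, -0.016, 1.0, -0.001]
ft_force: [-0.2, 0.6, 0.7]
grip_width: 0.347
gripper_force: 0.0
tool shift mm [ 0.5  0.  63.1] yaw now 1.598 tool-z turn -0.002 tilt 0.01 j7 0.85 t 3.55
near_button 0.79 [0.376 0.291 0.05 ] [317. 277.]
```

View pics/w2.png

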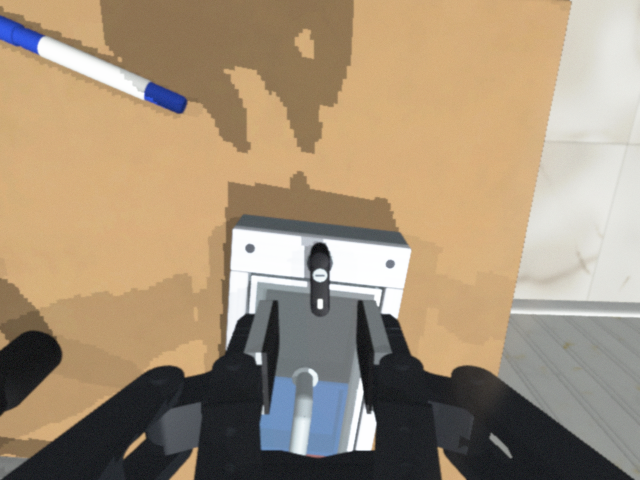

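Run:
```python
from h import *
p,T=cap('wrist')
for uv in [(320,273),(319,305),(320,243),(320,315)]: print(ray(p,T,uv,.05).round(4))
```

```text
[0.3766 0.2936 0.05  ]
[0.3944 0.2936 0.05  ]
[0.3607 0.2932 0.05  ]
[0.4002 0.2943 0.05  ]
```

```bash
python3 -m pendant '{"delta_pos":[[-1.4,0.8,21],[0,0,21],[0,0,20],[0,0,0],[0,0,0],[0,0,0],[0,0,0]],"rotation":[[0,0,0],[0,0,0],[0,0,0],[0,0,0],[0,0,0],[0,0,0],[0,0,0]],"gripper":[-0.3,-0.3,-0.3,-0.3,-1,-1,-1]}' 30
python3 -m pendant '{"delta_pos":[[0,0,0],[0,0,0],[0,0,0],[0,0,0],[0,0,0],[0,0,0],[0,0,0],[0,0,0],[0,0,0],[0,0,0],[0,0,0],[0,0,0]],"rotation":[[0,0,-0.1],[0,0,-0.15],[0,0,-0.15],[0,0,-0.15],[0,0,-0.15],[0,0,-0.15],[0,0,-0.15],[0,0,-0.15],[0,0,-0.15],[0,0,-0.1],[0,0,0],[0,0,0]],"gripper":[-1,-1,-1,-1,-1,-1,-1,-1,-1,-1,-1,-1]}'
```

```text
time: 4.35
eef_pos: [0.3781, 0.2938, 0.0392]
orientation: [0.001, -0.015, 1.0, 0.001]
ft_force: [0.9, -1.7, 2.5]
grip_width: 0.103
gripper_force: 32.4
time: 5.55
eef_pos: [0.3768, 0.2953, 0.0392]
orientation: [0.001, -0.656, 0.755, 0.001]
ft_force: [-5.3, 3.7, 3.5]
grip_width: 0.102
gripper_force: 32.5
```

```bash
python3 -m pendant '{"delta_pos":[[0,0,0],[0,0,0],[0,0,0],[0,0,-20],[0,0,-40],[0,0,-40],[0,0,0]],"rotation":[[0,0,0],[0,0,0],[0,0,0],[0,0,0],[0,0,0],[0,0,0],[0,0,0]],"gripper":[-0.3,-0.3,-0.3,-0.3,-0.3,-0.3,-0.3]}' 30
python3 - <<'E'
from h import *
p,T=cap('wrist','w3.png'); go(.5977,.2745,.139,1.6)
E
```

```text
time: 6.25
eef_pos: [0.3798, 0.2954, 0.1429]
orientation: [0.004, -0.655, 0.755, -0.0]
ft_force: [0.8, 0.9, -0.1]
grip_width: 0.35
gripper_force: 0.0
tool shift mm [ -11.2 -219.3    2.7] yaw now 3.0 tool-z turn 1.4 tilt 0.32 j7 2.08 t 6.3
```

View pics/w3.png

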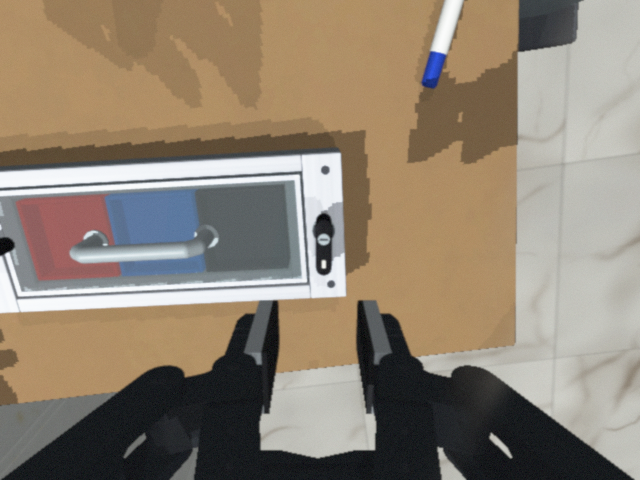

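The near button now lies across the block at (323,245). On to the far one.

```bash
python3 -m pendant '{"delta_pos":[[-2.2,-43.9,0.5],[-2.2,-43.9,0.5],[-2.2,-43.9,0.5],[-2.2,-43.9,0.6],[-2.4,-43.7,0.6],[0,0,0],[0,0,0],[0,0,0],[0,0,0],[0,0,0],[0,0,0],[0,0,0]],"rotation":[[0,0,0],[0,0,0],[0,0,0],[0,0,0],[0,0,0],[0,0,0.15],[0,0,0.15],[0,0,0.15],[0,0,0.15],[0,0,0.15],[0,0,0.15],[0,0,0.15]],"gripper":[-0.3,-0.3,-0.3,-0.3,-0.3,-0.3,-0.3,-0.3,-0.3,-0.3,-0.3,-0.3]}'
python3 -m pendant '{"delta_pos":[[0,0,13],[0,0,13],[0,0,13],[0,0,0]],"rotation":[[0,0,0.15],[0,0,0.15],[0,0,0.05],[0,0,0]],"gripper":[-0.3,-0.3,-0.3,-0.3]}'
python3 - <<'E'
from h import *
p,T=cap('wrist','w4.png'); go(.5977,.2745,.037,1.6); spots(p,T,['far_button'])
np.savez('w4.npz',T=T,K=p['intrinsics'])
E
```

```text
time: 7.5
eef_pos: [0.5955, 0.2731, 0.1338]
orientation: [-0.001, -0.186, 0.983, -0.001]
ft_force: [-0.7, -0.3, -0.7]
grip_width: 0.347
gripper_force: 0.0
time: 7.9
eef_pos: [0.5942, 0.2728, 0.0931]
orientation: [-0.002, -0.015, 1.0, -0.002]
ft_force: [0.6, 0.7, -1.2]
grip_width: 0.352
gripper_force: 0.0
tool shift mm [-3.   1.4 57.4] yaw now 1.602 tool-z turn 0.002 tilt 0.21 j7 1.1 t 7.95
```

View pics/w4.png

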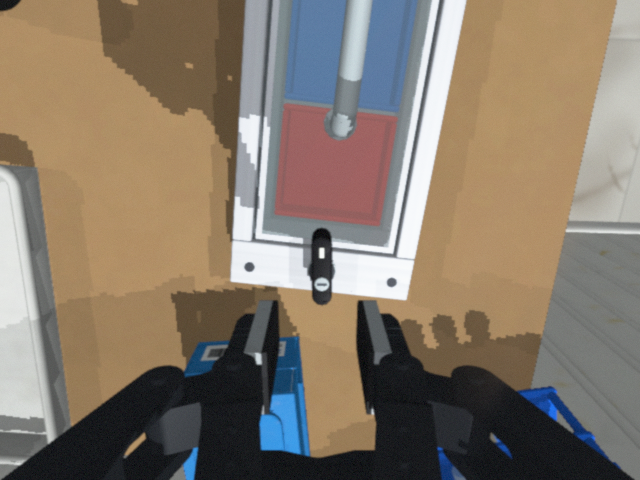

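Run:
```python
from h import *
d=np.load('w4.npz');T=d['T'];p={'intrinsics':d['K']}
for uv in [(321,284),(320,232),(321,301)]: print(ray(p,T,uv,.05).round(4))
print(ray(p,T,(300,338),.05).round(3))
```

```text
[0.5964 0.2737 0.05  ]
[0.57   0.2724 0.05  ]
[0.6055 0.274  0.05  ]
[0.627 0.264 0.05 ]
```

```bash
python3 -m pendant '{"delta_pos":[[-2.6,1.2,18],[0,0,18],[0,0,18],[0,0,0],[0,0,0],[0,0,0],[0,0,0]],"rotation":[[0,0,0],[0,0,0],[0,0,0],[0,0,0],[0,0,0],[0,0,0],[0,0,0]],"gripper":[-0.4,-0.4,-0.4,-0.4,-1,-1,-1]}' 30
python3 -m pendant '{"delta_pos":[[0,0,0],[0,0,0],[0,0,0],[0,0,0],[0,0,0],[0,0,0],[0,0,0],[0,0,0],[0,0,0],[0,0,0],[0,0,0],[0,0,0]],"rotation":[[0,0,-0.1],[0,0,-0.15],[0,0,-0.15],[0,0,-0.15],[0,0,-0.15],[0,0,-0.15],[0,0,-0.15],[0,0,-0.15],[0,0,-0.15],[0,0,-0.1],[0,0,0],[0,0,0]],"gripper":[-1,-1,-1,-1,-1,-1,-1,-1,-1,-1,-1,-1]}'
```

```text
time: 8.7
eef_pos: [0.5988, 0.2748, 0.0426]
orientation: [0.0, -0.015, 1.0, -0.0]
ft_force: [0.9, -0.3, -6.7]
grip_width: 0.104
gripper_force: 31.8
time: 9.9
eef_pos: [0.5979, 0.2758, 0.0426]
orientation: [-0.0, -0.655, 0.756, 0.001]
ft_force: [-4.1, 3.7, -2.8]
grip_width: 0.101
gripper_force: 32.1
```

```bash
python3 -m pendant '{"delta_pos":[[0,0,0],[0,0,0],[0,0,0],[0,0,-20],[0,0,-45],[0,0,-45],[0,0,0]],"rotation":[[0,0,0],[0,0,0],[0,0,0],[0,0,0],[0,0,0],[0,0,0],[0,0,0]],"gripper":[-0.65,-0.65,-0.65,-0.65,-0.65,-0.65,-0.3]}' 30
python3 - <<'E'
from h import *
p,T=cap('wrist','w5.png'); go(.4865,.2838,.13,1.487)
spots(p,T,['far_button','cover'])
np.savez('w5.npz',T=T,K=p['intrinsics'])
E
```

```text
time: 10.6
eef_pos: [0.6024, 0.277, 0.1601]
orientation: [0.006, -0.655, 0.755, -0.002]
ft_force: [0.7, 0.5, -0.1]
grip_width: 0.333
gripper_force: 0.0
tool shift mm [  8.6 114.7  26. ] yaw now 3.0 tool-z turn 1.513 tilt 0.46 j7 2.31 t 10.65
far_button 0.82 [0.593 0.268 0.049] [329. 220.]
far_button 0.67 [0.487 0.278 0.026] [486. 203.]
cover 0.58 [0.491 0.282 0.03 ] [483. 210.]
```

View pics/w5.png

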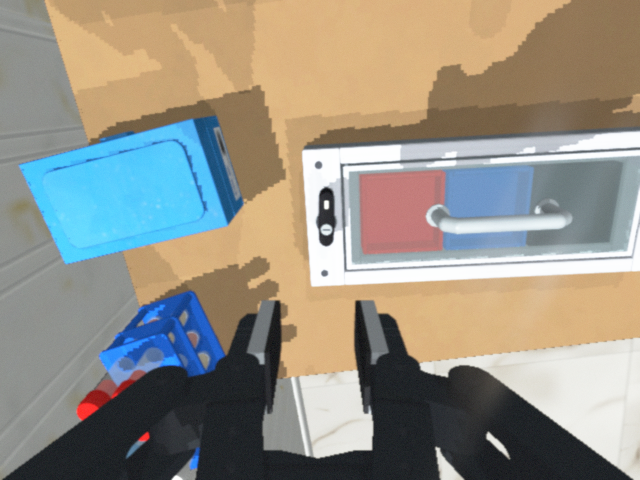

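Both buttons are aside (far one at (326,216)). Now the cover.

```bash
python3 -m pendant '{"delta_pos":[[2.9,38.2,8.7],[2.9,38.2,8.7],[2.9,38.2,8.7],[0,0,0],[0,0,0],[0,0,0],[0,0,0],[0,0,0],[0,0,0],[0,0,0],[0,0,0],[0,0,0]],"rotation":[[0,0,0],[0,0,0],[0,0,0],[0,0,0.15],[0,0,0.15],[0,0,0.15],[0,0,0.15],[0,0,0.15],[0,0,0.15],[0,0,0.15],[0,0,0.15],[0,0,0.15]],"gripper":[-0.2,-0.2,-0.2,-0.2,-0.2,-0.2,-0.2,-0.2,-0.2,-0.2,-0.2,-0.2]}'
python3 -m pendant '{"delta_pos":[[0,0,0],[0,0,0]],"rotation":[[0,0,0.15],[0,0,0.013]],"gripper":[-0.2,-0.2]}'
python3 - <<'E'
from h import *
p,T=cap('wrist','w6.png'); go(.4865,.2838,.038,1.487)
np.savez('w6.npz',T=T,K=p['intrinsics'])
E
```

```text
time: 11.95
eef_pos: [0.4832, 0.2816, 0.1246]
orientation: [-0.001, -0.037, 0.999, -0.001]
ft_force: [-0.0, 0.3, -0.0]
grip_width: 0.4
gripper_force: 0.0
time: 12.15
eef_pos: [0.4832, 0.2819, 0.1248]
orientation: [-0.001, 0.043, 0.999, -0.001]
ft_force: [-0.0, 0.2, -0.1]
grip_width: 0.399
gripper_force: 0.0
tool shift mm [-3.2  2.2 87. ] yaw now 1.489 tool-z turn 0.002 tilt 0.13 j7 0.84 t 12.2
```

View pics/w6.png

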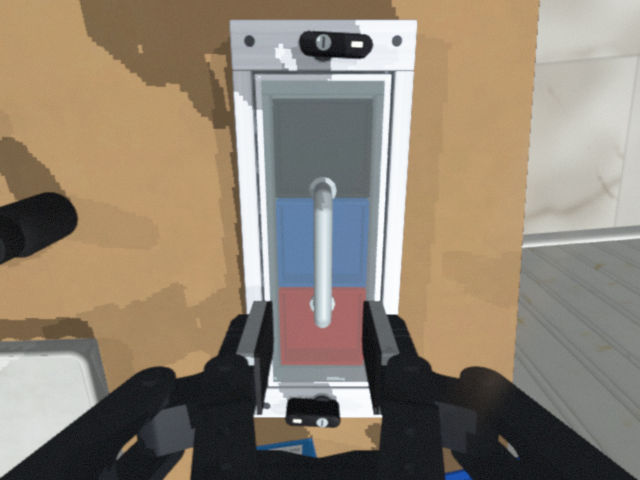

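The handle runs straight between (324,190) and (324,322), aligned with the fingers. Descending to grip it.

```bash
python3 -m pendant '{"delta_pos":[[-3.2,2,28],[0,0,29],[0,0,29],[0,0,0],[0,0,0],[0,0,0],[0,0,0],[0,0,0]],"rotation":[[0,0,0],[0,0,0],[0,0,0],[0,0,0],[0,0,0],[0,0,0],[0,0,0],[0,0,0]],"gripper":[-0.2,-0.2,-0.2,-0.2,-1,-1,-1,-1]}' 80
python3 -m pendant '{"delta_pos":[[0,0,-5],[0,0,-10],[0,0,-15],[0,0,-25],[0,0,-25],[0,0,-25],[0,0,0]],"rotation":[[0,0,0],[0,0,0],[0,0,0],[0,0,0],[0,0,0],[0,0,0],[0,0,0]],"gripper":[-1,-1,-1,-1,-1,-1,-1]}' 80
python3 - <<'E'
from h import *
p,T=cap('scene','s1.png'); spots(p,T,['tray','cover'])
p,T=cap('top'); spots(p,T,['tray'])
m=bot.trace(p,'tray')[0]['pixels'].astype(np.uint8)
c=max(cv2.findContours(m,0,2)[0],key=cv2.contourArea); b=cv2.boxPoints(cv2.minAreaRect(c)); print(b)
w=np.array([ray(p,T,u,.024)for u in b]); print(w.round(3),w.mean(0).round(3))
go(.64,-.03,.13)
E
```

```text
time: 13.0
eef_pos: [0.4879, 0.2846, 0.0414]
orientation: [0.001, 0.041, 0.999, 0.001]
ft_force: [1.1, -0.6, 1.5]
grip_width: 0.085
gripper_force: 78.3
time: 13.7
eef_pos: [0.4892, 0.2855, 0.1497]
orientation: [0.003, 0.041, 0.999, 0.002]
ft_force: [0.1, 1.3, -1.8]
grip_width: 0.085
gripper_force: 78.2
tray 0.76 [ 0.644 -0.039  0.003] [280. 219.]
cover 0.61 [0.457 0.297 0.142] [198. 284.]
tray 0.85 [ 0.64  -0.045  0.003] [319. 196.]
[[252.66068 225.3518 ]
 [261.45193 148.86804]
 [381.94052 162.71732]
 [373.14926 239.20108]]
[[ 0.547  0.119  0.024]
 [ 0.754  0.114  0.024]
 [ 0.736 -0.203  0.024]
 [ 0.531 -0.189  0.024]] [ 0.642 -0.04   0.024]
tool shift mm [-178.8 -300.1   14.3] yaw now 1.488 tool-z turn None tilt 0.12 j7 0.84 t 14.0
```

View pics/s1.png

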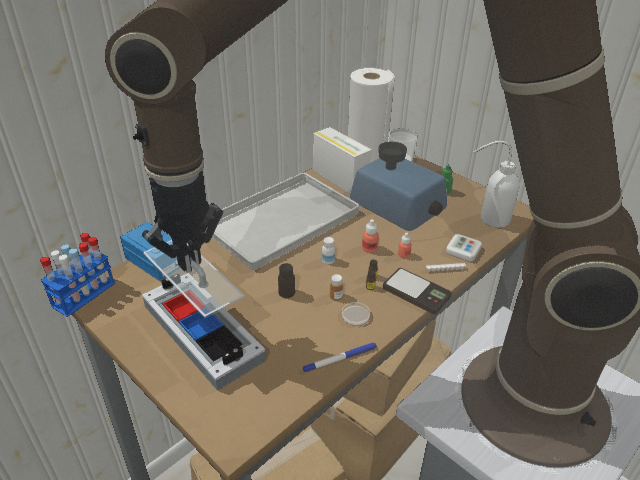

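The cover is held level in the grip. Tray centre is (0.642,-0.040), its long axis at 1.517 rad. Carrying over, then turning by +1.54.

```bash
python3 -m pendant '{"delta_pos":[[-22.4,-39,0],[-22.4,-39,0],[-22.4,-39,0],[-22.4,-39,0],[-22.4,-39,0],[-22.4,-39,0],[-22.4,-39,0],[-22.4,-39,0],[0,0,0],[0,0,0],[0,0,0],[0,0,0]],"rotation":[[0,0,0],[0,0,0],[0,0,0],[0,0,0],[0,0,0],[0,0,0],[0,0,0],[0,0,0],[0,0,0.13],[0,0,0.13],[0,0,0.13],[0,0,0.13]],"gripper":[-1,-1,-1,-1,-1,-1,-1,-1,-1,-1,-1,-1]}' 80
python3 -m pendant '{"delta_pos":[[0,0,0],[0,0,0],[0,0,0],[0,0,0],[0,0,0],[0,0,0],[0,0,0],[0,0,0],[0,0,0]],"rotation":[[0,0,0.13],[0,0,0.13],[0,0,0.13],[0,0,0.13],[0,0,0.13],[0,0,0.13],[0,0,0.13],[0,0,0.11],[0,0,0]],"gripper":[-1,-1,-1,-1,-1,-1,-1,-1,-1]}' 80
python3 - <<'E'
from h import *
p,T=cap('scene','s2.png'); go(.642,-.04,.018,-.054)
p,T=cap('top','t2.png')
E
```

```text
time: 15.2
eef_pos: [0.6395, -0.0417, 0.144]
orientation: [-0.001, 0.3, 0.954, -0.0]
ft_force: [-0.1, 0.5, -1.4]
grip_width: 0.084
gripper_force: 78.2
time: 16.1
eef_pos: [0.6396, -0.0412, 0.1441]
orientation: [-0.0, 0.726, 0.688, -0.001]
ft_force: [-0.3, -0.0, -1.0]
grip_width: 0.087
gripper_force: 78.2
tool shift mm [  1.4   2.5 126.3] yaw now -0.049 tool-z turn 0.005 tilt 0.1 j7 0.14 t 16.15
```

View pics/s2.png

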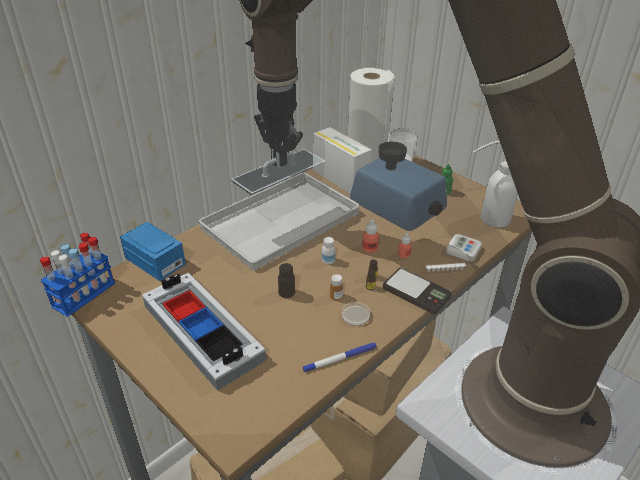

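```bash
python3 -m pendant '{"delta_pos":[[1,2,35],[0,0,35],[0,0,25],[0,0,15],[0,0,5],[0,0,5],[0,0,0],[0,0,0]],"rotation":[[0,0,0],[0,0,0],[0,0,0],[0,0,0],[0,0,0],[0,0,0],[0,0,0],[0,0,0]],"gripper":[-1,-1,-1,-1,-1,-1,-1,-1]}' 80
```

```text
time: 17.0
eef_pos: [0.6429, -0.0407, 0.0264]
orientation: [0.001, 0.725, 0.689, 0.001]
ft_force: [-0.4, 0.3, -0.4]
grip_width: 0.087
gripper_force: 78.3
```

```bash
python3 -m pendant '{"delta_pos":[[0,0,4],[0,0,3],[0,0,2],[0,0,1],[0,0,0],[0,0,0]],"rotation":[[0,0,0],[0,0,0],[0,0,0],[0,0,0],[0,0,0],[0,0,0]],"gripper":[-1,-1,-1,-1,-1,-1]}' 80
```

```text
time: 17.6
eef_pos: [0.6422, -0.0405, 0.0169]
orientation: [-0.0, 0.725, 0.688, 0.0]
ft_force: [-4.7, 1.5, 14.9]
grip_width: 0.083
gripper_force: 80.0
```

```bash
python3 -m pendant '{"delta_pos":[[0,0,-1],[0,0,0],[0,0,0],[0,0,0],[0,0,-10],[0,0,-30],[0,0,-45],[0,0,-45],[0,0,0]],"rotation":[[0,0,0],[0,0,0],[0,0,0],[0,0,0],[0,0,0],[0,0,0],[0,0,0],[0,0,0],[0,0,0]],"gripper":[-0.3,-0.3,-0.3,-0.3,-0.3,-0.3,-0.3,-0.1,-0.1]}' 40
python3 - <<'E'
from h import *
p,T=cap('scene','s3.png')
go(.45,.11,.20,1.487)
spots(p,T,['cover','black_bottle','blue_bottle','red_bottle'])
im=cv2.imread('pics/s3.png')[120:390,120:440]; cv2.imwrite('pics/s3c.png',cv2.resize(im,None,fx=2,fy=2,interpolation=2))
E
```

```text
time: 18.5
eef_pos: [0.646, -0.0415, 0.1538]
orientation: [0.004, 0.725, 0.688, 0.004]
ft_force: [0.8, -0.7, 0.5]
grip_width: 0.448
gripper_force: 0.0
tool shift mm [ 140.7 -201.7  -50.7] yaw now -0.052 tool-z turn -1.539 tilt 0.41 j7 0.14 t 18.55
cover 0.82 [ 0.639 -0.028  0.008] [277. 220.]
cover 0.23 [0.371 0.3   0.05 ] [235. 354.]
black_bottle 0.91 [0.448 0.117 0.039] [287. 282.]
blue_bottle 0.67 [ 0.466 -0.008  0.029] [327. 252.]
red_bottle 0.97 [ 0.434 -0.1    0.035] [370. 237.]
red_bottle 0.82 [ 0.37  -0.136  0.028] [404. 246.]
red_bottle 0.48 [ 0.446 -0.398  0.044] [449. 178.]
```

View pics/s3c.png

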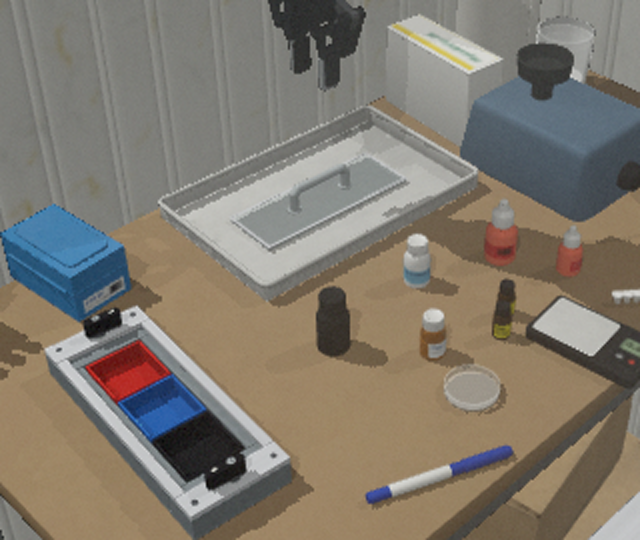

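The cover lies flat in the tray. Next, a closer wrist view of the bottles.

```bash
python3 -m pendant '{"delta_pos":[[10,-42,-19],[10,-42,-19],[10,-42,-19],[10,-42,-19],[10,-42,-19],[0,0,0],[0,0,0],[0,0,0],[0,0,0],[0,0,0],[0,0,0],[0,0,0]],"rotation":[[0,0,0],[0,0,0],[0,0,0],[0,0,0],[0,0,0],[0,0,-0.14],[0,0,-0.14],[0,0,-0.14],[0,0,-0.14],[0,0,-0.14],[0,0,-0.14],[0,0,-0.14]],"gripper":[0.3,0.3,0.3,0.3,0.3,0.3,0.3,0.3,0.3,0.3,0.3,0.3]}'
python3 -m pendant '{"delta_pos":[[0,0,0],[0,0,0],[0,0,0],[0,0,0],[0,0,0]],"rotation":[[0,0,-0.14],[0,0,-0.14],[0,0,-0.14],[0,0,-0.14],[0,0,0]],"gripper":[0.3,0.3,0.3,0.3,0.3]}'
python3 - <<'E'
from h import *
p,T=cap('wrist','w7.png'); print('cam',T[:3,3])
spots(p,T,['black_bottle','blue_bottle','red_bottle','bay_black','bay_blue','bay_red'])
go(.45,.11,.15,1.487)
np.savez('w7.npz',T=T,K=p['intrinsics'])
E
```

```text
time: 19.95
eef_pos: [0.4343, 0.0202, 0.2402]
orientation: [-0.001, 0.313, 0.95, -0.001]
ft_force: [0.4, -0.4, -0.1]
grip_width: 0.649
gripper_force: 0.0
time: 20.45
eef_pos: [0.4344, 0.0201, 0.2403]
orientation: [-0.001, 0.04, 0.999, -0.0]
ft_force: [1.0, 0.6, 0.3]
grip_width: 0.648
gripper_force: 0.0
cam [0.3531053  0.02595699 0.38234207]
black_bottle 0.83 [0.45  0.105 0.05 ] [422. 217.]
blue_bottle 0.97 [ 0.463 -0.017  0.04 ] [278. 239.]
red_bottle 0.7 [ 0.432 -0.104  0.042] [172. 213.]
red_bottle 0.61 [ 0.373 -0.137  0.034] [122. 145.]
bay_black 0.88 [0.436 0.291 0.009] [619. 174.]
bay_blue 0.71 [0.493 0.287 0.009] [606. 234.]
bay_red 0.84 [0.551 0.292 0.012] [606. 291.]
tool shift mm [-7.5 90.7 91.2] yaw now 1.487 tool-z turn -0.0 tilt 0.01 j7 1.36 t 20.8
```

View pics/w7.png

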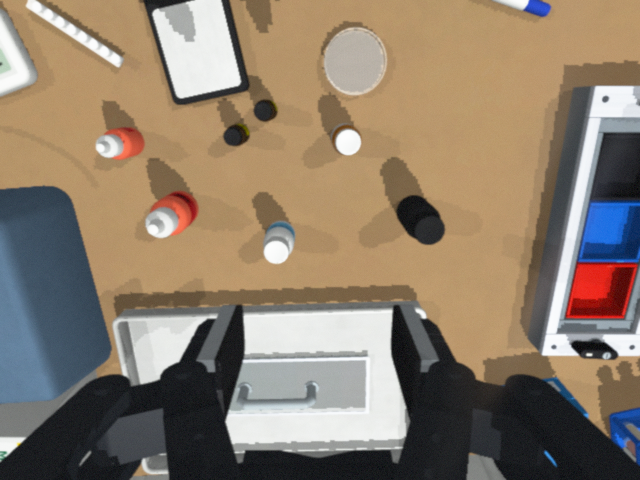

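Caps in view: black top (429,226), blue top (277,250), red tip (153,229); the smaller red bottle is at (107,146). Since my 14 pictures are used up, I'll check the rest by numbers.

Run:
```python
from h import *
d=np.load('w7.npz');T=d['T'];p={'intrinsics':d['K']}
im=cv2.imread('pics/w7.png').astype(int)
print('block corner',ray(p,T,(542,353),.032).round(3))
for n,uv,z in [('black',(429,227),.064),('blue',(277,250),.053),('red',(153,229),.073)]: print(n,ray(p,T,uv,z).round(4))
# black: top disc, white caps
for n,(u0,u1,v0,v1),f,z in [('bluecap',(255,300,215,275),lambda c:c.min(-1)>215,.053),('black',(385,455,185,255),lambda c:c.max(-1)<14,.06)]:
    m=f(im[v0:v1,u0:u1]); vv,uu=np.nonzero(m); print(n,m.sum(),uu.mean()+u0,vv.mean()+v0, ray(p,T,(uu.mean()+u0,vv.mean()+v0),z).round(4))
go(.455,.104,.12,1.487)
```

```text
block corner [0.602 0.225 0.032]
black [0.4546 0.1068 0.064 ]
blue [ 0.468  -0.0178  0.053 ]
red [ 0.436  -0.1094  0.073 ]
bluecap 434 276.1658986175115 251.64746543778801 [ 0.4694 -0.0187  0.053 ]
black 4 411.75 221.5 [0.4501 0.0939 0.06  ]
tool shift mm [-13.   85.1 121.2] yaw now 1.487 tool-z turn -0.0 tilt 0.01 j7 1.36 t 20.8
```

```bash
python3 -m pendant '{"delta_pos":[[-3.4,22,30],[-3.4,22,30],[-3.4,22,30],[-3.3,21.8,28],[0,0,0],[0,0,0]],"rotation":[[0,0,0],[0,0,0],[0,0,0],[0,0,0],[0,0,0],[0,0,0]],"gripper":[0.3,0.3,0.3,0.3,0.3,0.3]}'
cat > look.py <<'E'
from h import *
import sys
n,z,x,y=sys.argv[1],*map(float,sys.argv[2:5])
p,T=cap('wrist','l_%d.png'%(bot.sense()['time']*100)); spots(p,T,[n])
t=bot.trace(p,n)
for o in t[:1]:
    m=o['pixels']; vv,uu=np.nonzero(m); r0,r1=vv.min(),vv.max()
    print('mask',m.sum(),uu.min(),uu.max(),r0,r1)
    for q in (.5,.75):
        v=int(r0+q*(r1-r0)); c=uu[vv==v]; print('row',v,'u',c.min(),c.max(), ray(p,T,(c.mean(),v),z).round(4))
    print('bottom row pt',ray(p,T,(uu[vv==r1].mean(),r1),z).round(4))
go(x,y,z,1.487)
E
python3 look.py black_bottle .064 .4546 .1065
```

```text
time: 21.4
eef_pos: [0.4554, 0.1065, 0.1229]
orientation: [-0.001, 0.041, 0.999, -0.001]
ft_force: [0.8, -1.2, -0.3]
grip_width: 0.651
gripper_force: 0.0
black_bottle 0.78 [0.449 0.11  0.059] [325. 251.]
mask 3451 294 348 212 291
row 251 u 295 347 [0.4466 0.1081 0.064 ]
row 271 u 298 345 [0.4577 0.1075 0.064 ]
bottom row pt [0.4691 0.1068 0.064 ]
tool shift mm [ 1.9  0.4 60.3] yaw now 1.486 tool-z turn -0.001 tilt 0.1 j7 1.27 t 21.55
```

```bash
python3 -m pendant '{"delta_pos":[[-0.6,0.8,31],[0,0,31],[0,0,31],[0,0,0],[0,0,0],[0,0,0],[0,0,0],[0,0,0],[0,0,0]],"rotation":[[0,0,0],[0,0,0],[0,0,0],[0,0,0],[0,0,0],[0,0,0],[0,0,0],[0,0,0],[0,0,0]],"gripper":[0.3,0.3,0.3,0.3,-1,-1,-1,-1,-1]}' 35
python3 -m pendant '{"delta_pos":[[0,0,-5],[0,0,-20],[0,0,-30],[0,0,-30],[0,0,0],[0,0,0]],"rotation":[[0,0,0],[0,0,0],[0,0,0],[0,0,0],[0,0,0],[0,0,0]],"gripper":[-1,-1,-1,-1,-1,-1]}'
python3 - <<'E'
from h import *
p,T=cap('scene','b1.png'); spots(p,T,['black_bottle']); go(.4287,.2886,.10,1.487)
E
```

```text
time: 22.45
eef_pos: [0.4578, 0.1076, 0.0321]
orientation: [0.002, 0.042, 0.999, 0.001]
ft_force: [-0.3, -0.5, 8.9]
grip_width: 0.343
gripper_force: 35.1
time: 23.05
eef_pos: [0.4568, 0.1077, 0.1164]
orientation: [0.001, 0.041, 0.999, 0.001]
ft_force: [-0.3, -0.4, -1.3]
grip_width: 0.34
gripper_force: 34.7
black_bottle 0.57 [0.447 0.116 0.116] [287. 249.]
tool shift mm [ 42.  178.4  14.9] yaw now 1.488 tool-z turn 0.001 tilt 0.04 j7 1.27 t 23.15
```

```bash
python3 -m pendant '{"delta_pos":[[8.4,35.7,0],[8.4,35.7,0],[8.4,35.7,0],[8.4,35.7,0],[8.4,35.6,0],[0,0,0],[0,0,0]],"rotation":[[0,0,0],[0,0,0],[0,0,0],[0,0,0],[0,0,0],[0,0,0],[0,0,0]],"gripper":[-1,-1,-1,-1,-1,-1,-1]}'
python3 - <<'E'
from h import *
p,T=cap('wrist','b2.png'); spots(p,T,['black_bottle','bay_black','bay_blue','bay_red']); go(.4287,.2886,.0411,1.487)
E
```

```text
time: 23.85
eef_pos: [0.4283, 0.2887, 0.114]
orientation: [-0.001, 0.04, 0.999, -0.001]
ft_force: [-0.4, -0.6, -1.0]
grip_width: 0.345
gripper_force: 34.8
bay_black 0.77 [0.429 0.287 0.009] [317. 241.]
bay_blue 0.69 [0.46  0.308 0.024] [355. 294.]
bay_red 0.81 [0.566 0.281 0.013] [324. 423.]
bay_red 0.66 [0.428 0.289 0.009] [320. 238.]
tool shift mm [ 1.   1.3 74. ] yaw now 1.486 tool-z turn -0.001 tilt 0.04 j7 0.91 t 24.1
```

```bash
python3 -m pendant '{"delta_pos":[[0.8,0.8,25],[0,0,25],[0,0,12],[0,0,4],[0,0,3],[0,0,2],[0,0,0],[0,0,0]],"rotation":[[0,0,0],[0,0,0],[0,0,0],[0,0,0],[0,0,0],[0,0,0],[0,0,0],[0,0,0]],"gripper":[-1,-1,-1,-1,-1,-1,-1,-1]}'
```

```text
time: 24.9
eef_pos: [0.4289, 0.2898, 0.0449]
orientation: [0.0, 0.041, 0.999, 0.0]
ft_force: [0.4, -0.1, -0.6]
grip_width: 0.344
gripper_force: 34.8
```

```bash
python3 -m pendant '{"delta_pos":[[0,0,1.5],[0,0,1],[0,0,1],[0,0,1],[0,0,0],[0,0,0]],"rotation":[[0,0,0],[0,0,0],[0,0,0],[0,0,0],[0,0,0],[0,0,0]],"gripper":[-1,-1,-1,-1,-1,-1]}'
```

```text
time: 25.5
eef_pos: [0.4289, 0.2898, 0.0411]
orientation: [0.0, 0.041, 0.999, 0.0]
ft_force: [-3.2, -2.3, 15.7]
grip_width: 0.344
gripper_force: 36.3
```

```bash
python3 -m pendant '{"delta_pos":[[0,0,0],[0,0,0],[0,0,0],[0,0,-15],[0,0,-35],[0,0,-40],[0,0,0]],"rotation":[[0,0,0],[0,0,0],[0,0,0],[0,0,0],[0,0,0],[0,0,0],[0,0,0]],"gripper":[0.1,0.1,0.1,0.1,0.1,0.1,0.1]}'
python3 - <<'E'
from h import *
p,T=cap('wrist','b3.png'); spots(p,T,['black_bottle']); 
p,T=cap('scene','b4.png'); spots(p,T,['black_bottle']); go(.469,-.0185,.115,1.487)
E
```

```text
time: 26.2
eef_pos: [0.4311, 0.2911, 0.1342]
orientation: [0.003, 0.042, 0.999, 0.003]
ft_force: [0.5, 0.3, -0.8]
grip_width: 0.549
gripper_force: 0.0
black_bottle 0.81 [0.419 0.294 0.066] [322. 239.]
black_bottle 0.61 [0.418 0.295 0.046] [220. 338.]
black_bottle 0.2 [0.558 0.278 0.006] [182. 308.]
tool shift mm [ -66.4 -303.2   14.1] yaw now 1.488 tool-z turn 0.001 tilt 0.09 j7 0.9 t 26.4
```

```bash
python3 -m pendant '{"delta_pos":[[-9.5,-43.3,1],[-9.5,-43.3,1],[-9.5,-43.3,1],[-9.5,-43.3,1],[-9.5,-43.3,1],[-9.5,-43.3,4],[-9.5,-43.3,5],[0,0,0],[0,0,0]],"rotation":[[0,0,0],[0,0,0],[0,0,0],[0,0,0],[0,0,0],[0,0,0],[0,0,0],[0,0,0],[0,0,0]],"gripper":[0.2,0.2,0.2,0.2,0.2,0.2,0.2,0.2,0.2]}'
python3 look.py blue_bottle .053 .469 -.0185
```

```text
time: 27.3
eef_pos: [0.4689, -0.0191, 0.1146]
orientation: [-0.001, 0.043, 0.999, -0.0]
ft_force: [0.6, 0.9, 0.5]
grip_width: 0.598
gripper_force: 0.0
blue_bottle 0.67 [ 0.46  -0.02   0.045] [316. 245.]
mask 2483 296 343 218 283
row 250 u 296 342 [ 0.4603 -0.0185  0.053 ]
row 266 u 300 339 [ 0.4693 -0.019   0.053 ]
bottom row pt [ 0.479  -0.0198  0.053 ]
tool shift mm [ 0.1 -1.9 62.2] yaw now 1.49 tool-z turn 0.003 tilt 0.07 j7 1.57 t 27.45
```

```bash
python3 -m pendant '{"delta_pos":[[0.5,-0.5,29],[0,0,29],[0,0,29],[0,0,0],[0,0,0],[0,0,0],[0,0,0],[0,0,0],[0,0,0]],"rotation":[[0,0,0],[0,0,0],[0,0,0],[0,0,0],[0,0,0],[0,0,0],[0,0,0],[0,0,0],[0,0,0]],"gripper":[0.2,0.2,0.2,0.2,-1,-1,-1,-1,-1]}' 35
python3 -m pendant '{"delta_pos":[[0,0,-5],[0,0,-20],[0,0,-30],[0,0,-30],[0,0,-15],[0,0,0],[0,0,0]],"rotation":[[0,0,0],[0,0,0],[0,0,0],[0,0,0],[0,0,0],[0,0,0],[0,0,0]],"gripper":[-1,-1,-1,-1,-1,-1,-1]}'
python3 - <<'E'
from h import *
p,T=cap('scene','c1.png'); spots(p,T,['blue_bottle']); go(.4865,.2836,.12,1.487)
E
```

```text
time: 28.35
eef_pos: [0.4702, -0.0183, 0.03]
orientation: [0.001, 0.041, 0.999, 0.0]
ft_force: [-0.9, 0.6, 7.5]
grip_width: 0.275
gripper_force: 35.3
time: 29.05
eef_pos: [0.4691, -0.0184, 0.1288]
orientation: [0.0, 0.041, 0.999, 0.0]
ft_force: [-0.8, -0.1, -0.6]
grip_width: 0.28
gripper_force: 34.4
blue_bottle 0.79 [ 0.462 -0.013  0.12 ] [331. 215.]
tool shift mm [  7.  302.5   7.9] yaw now 1.488 tool-z turn 0.001 tilt 0.09 j7 1.57 t 29.15
```

```bash
python3 -m pendant '{"delta_pos":[[1,43.2,0],[1,43.2,0],[1,43.2,0],[1,43.2,0],[1,43.2,0],[1,43.2,0],[1,43.3,0],[0,0,0],[0,0,0]],"rotation":[[0,0,0],[0,0,0],[0,0,0],[0,0,0],[0,0,0],[0,0,0],[0,0,0],[0,0,0],[0,0,0]],"gripper":[-1,-1,-1,-1,-1,-1,-1,-1,-1]}'
python3 - <<'E'
from h import *
go(.4865,.2836,.039,1.487)
E
```

```text
time: 30.05
eef_pos: [0.4863, 0.284, 0.1272]
orientation: [-0.001, 0.04, 0.999, -0.001]
ft_force: [-0.2, -0.4, -0.7]
grip_width: 0.28
gripper_force: 34.5
tool shift mm [-0.4 -0.2 88.2] yaw now 1.49 tool-z turn 0.003 tilt 0.16 j7 1.0 t 30.05
```

```bash
python3 -m pendant '{"delta_pos":[[0,0,30],[0,0,30],[0,0,15],[0,0,5],[0,0,4],[0,0,2],[0,0,0],[0,0,0]],"rotation":[[0,0,0],[0,0,0],[0,0,0],[0,0,0],[0,0,0],[0,0,0],[0,0,0],[0,0,0]],"gripper":[-1,-1,-1,-1,-1,-1,-1,-1]}'
python3 -m pendant '{"delta_pos":[[0,0,1],[0,0,1],[0,0,1],[0,0,1],[0,0,0],[0,0,0]],"rotation":[[0,0,0],[0,0,0],[0,0,0],[0,0,0],[0,0,0],[0,0,0]],"gripper":[-1,-1,-1,-1,-1,-1]}'
```

```text
time: 30.85
eef_pos: [0.4877, 0.2837, 0.0435]
orientation: [0.0, 0.041, 0.999, 0.0]
ft_force: [-0.8, -0.2, 0.1]
grip_width: 0.28
gripper_force: 34.5
time: 31.45
eef_pos: [0.4874, 0.2836, 0.0391]
orientation: [0.0, 0.041, 0.999, 0.0]
ft_force: [-1.6, -0.0, 5.7]
grip_width: 0.278
gripper_force: 35.0
```

Contact. Releasing and heading to the red bottle.

```bash
python3 -m pendant '{"delta_pos":[[0,0,0],[0,0,0],[0,0,0],[0,0,-15],[0,0,-35],[0,0,-40],[0,0,0]],"rotation":[[0,0,0],[0,0,0],[0,0,0],[0,0,0],[0,0,0],[0,0,0],[0,0,0]],"gripper":[0,0,0,0,0,0,0]}'
python3 - <<'E'
from h import *
p,T=cap('wrist','c3.png'); spots(p,T,['black_bottle','blue_bottle']); 
go(.435,-.107,.125,1.487)
E
```

```text
time: 32.15
eef_pos: [0.4903, 0.2851, 0.1349]
orientation: [0.004, 0.042, 0.999, 0.003]
ft_force: [0.5, -0.3, 0.6]
grip_width: 0.499
gripper_force: 0.0
black_bottle 0.64 [0.424 0.292 0.07 ] [322. 134.]
blue_bottle 0.62 [0.478 0.281 0.056] [309. 233.]
tool shift mm [  19.7 -393.6    4.1] yaw now 1.488 tool-z turn 0.001 tilt 0.05 j7 1.0 t 32.3
```

```bash
python3 -m pendant '{"delta_pos":[[2.2,-43.7,0],[2.2,-43.7,0],[2.2,-43.7,0],[2.2,-43.7,0],[2.2,-43.7,0],[2.2,-43.7,0],[2.2,-43.7,0],[2.2,-43.7,0],[2.2,-43.8,0],[0,0,0],[0,0,0]],"rotation":[[0,0,0],[0,0,0],[0,0,0],[0,0,0],[0,0,0],[0,0,0],[0,0,0],[0,0,0],[0,0,0],[0,0,0],[0,0,0]],"gripper":[0.25,0.25,0.25,0.25,0.25,0.25,0.25,0.25,0.25,0.25,0.25]}'
python3 look.py red_bottle .073 .435 -.107
python3 - <<'E'
import cv2,glob,os,numpy as np
f=max(glob.glob('pics/l_*.png'),key=os.path.getmtime); im=cv2.imread(f)
h=cv2.cvtColor(im,cv2.COLOR_BGR2HSV); m=((h[...,0]<8)|(h[...,0]>174))&(h[...,1]>140)&(h[...,2]>90)
n,l,s,c=cv2.connectedComponentsWithStats(m.astype(np.uint8)); print([(s[i].tolist(),c[i].round().tolist()) for i in range(1,n) if s[i,4]>150])
E
```

```text
time: 33.4
eef_pos: [0.434, -0.1076, 0.128]
orientation: [-0.001, 0.043, 0.999, -0.0]
ft_force: [0.1, 0.6, -0.6]
grip_width: 0.621
gripper_force: 0.0
red_bottle 0.6 [ 0.372 -0.14   0.043] [250. 147.]
red_bottle 0.58 [ 0.428 -0.112  0.043] [310. 241.]
mask 3068 288 340 210 282
row 246 u 288 340 [ 0.4209 -0.1091  0.073 ]
row 264 u 294 336 [ 0.4306 -0.1095  0.073 ]
bottom row pt [ 0.4405 -0.1106  0.073 ]
tool shift mm [-0.3 -1.5 55.3] yaw now 1.49 tool-z turn 0.003 tilt 0.07 j7 1.77 t 33.55
[([1, 0, 23, 15, 241], [13.0, 6.0]), ([225, 121, 47, 47, 723], [255.0, 138.0]), ([288, 210, 54, 55, 1431], [315.0, 231.0])]
```

```bash
python3 -m pendant '{"delta_pos":[[-1.5,-2,33],[0,0,33],[0,0,31],[0,0,0],[0,0,0],[0,0,0],[0,0,0],[0,0,0],[0,0,0]],"rotation":[[0,0,0],[0,0,0],[0,0,0],[0,0,0],[0,0,0],[0,0,0],[0,0,0],[0,0,0],[0,0,0]],"gripper":[0.25,0.25,0.25,0.25,-1,-1,-1,-1,-1]}' 35
python3 -m pendant '{"delta_pos":[[0,0,-5],[0,0,-20],[0,0,-30],[0,0,-30],[0,0,-20],[0,0,0],[0,0,0]],"rotation":[[0,0,0],[0,0,0],[0,0,0],[0,0,0],[0,0,0],[0,0,0],[0,0,0]],"gripper":[-1,-1,-1,-1,-1,-1,-1]}'
python3 - <<'E'
from h import *
p,T=cap('scene','d1.png'); spots(p,T,['red_bottle']); go(.5443,.279,.13,1.487)
E
```

```text
time: 34.45
eef_pos: [0.4373, -0.109, 0.0328]
orientation: [0.001, 0.041, 0.999, 0.0]
ft_force: [-0.0, 0.4, 6.4]
grip_width: 0.342
gripper_force: 35.6
time: 35.15
eef_pos: [0.4363, -0.1088, 0.1369]
orientation: [0.0, 0.041, 0.999, 0.0]
ft_force: [0.4, -0.4, 0.1]
grip_width: 0.349
gripper_force: 34.7
red_bottle 0.67 [ 0.371 -0.136  0.027] [404. 246.]
red_bottle 0.46 [ 0.448 -0.4    0.046] [449. 177.]
tool shift mm [-76.3 395.5   5.9] yaw now 1.488 tool-z turn 0.001 tilt 0.09 j7 1.77 t 35.25
```

```bash
python3 -m pendant '{"delta_pos":[[-8.5,43.9,0],[-8.5,43.9,0],[-8.5,43.9,0],[-8.5,43.9,0],[-8.5,43.9,0],[-8.5,43.9,0],[-8.5,43.9,0],[-8.5,44,0],[-8.3,44.2,0],[0,0,0],[0,0,0]],"rotation":[[0,0,0],[0,0,0],[0,0,0],[0,0,0],[0,0,0],[0,0,0],[0,0,0],[0,0,0],[0,0,0],[0,0,0],[0,0,0]],"gripper":[-1,-1,-1,-1,-1,-1,-1,-1,-1,-1,-1]}'
python3 - <<'E'
from h import *
p,T=cap('scene','d2.png'); spots(p,T,['red_bottle','blue_bottle']); go(.5443,.279,.0418,1.487)
E
```

```text
time: 36.35
eef_pos: [0.5441, 0.2793, 0.1347]
orientation: [-0.001, 0.04, 0.999, -0.001]
ft_force: [0.0, -0.8, -1.4]
grip_width: 0.349
gripper_force: 34.8
red_bottle 0.81 [ 0.372 -0.138  0.029] [404. 245.]
red_bottle 0.55 [0.534 0.282 0.137] [178. 260.]
red_bottle 0.49 [ 0.449 -0.395  0.045] [447. 178.]
blue_bottle 0.66 [0.479 0.288 0.041] [201. 319.]
tool shift mm [ 0.6  2.3 94.2] yaw now 1.486 tool-z turn -0.001 tilt 0.11 j7 1.08 t 36.5
```

```bash
python3 -m pendant '{"delta_pos":[[0.3,0.5,35],[0,0,30],[0,0,14],[0,0,5],[0,0,4],[0,0,2],[0,0,0],[0,0,0]],"rotation":[[0,0,0],[0,0,0],[0,0,0],[0,0,0],[0,0,0],[0,0,0],[0,0,0],[0,0,0]],"gripper":[-1,-1,-1,-1,-1,-1,-1,-1]}'
python3 -m pendant '{"delta_pos":[[0,0,1],[0,0,1],[0,0,1],[0,0,1],[0,0,0],[0,0,0]],"rotation":[[0,0,0],[0,0,0],[0,0,0],[0,0,0],[0,0,0],[0,0,0]],"gripper":[-1,-1,-1,-1,-1,-1]}'
```

```text
time: 37.3
eef_pos: [0.5453, 0.2796, 0.0477]
orientation: [0.001, 0.041, 0.999, 0.0]
ft_force: [-0.4, -0.1, -0.9]
grip_width: 0.343
gripper_force: 34.8
time: 37.9
eef_pos: [0.5448, 0.2793, 0.0427]
orientation: [-0.0, 0.041, 0.999, -0.0]
ft_force: [0.0, 0.7, -1.0]
grip_width: 0.345
gripper_force: 34.8
```

```bash
python3 -m pendant '{"delta_pos":[[0,0,1],[0,0,0.5],[0,0,0],[0,0,0]],"rotation":[[0,0,0],[0,0,0],[0,0,0],[0,0,0]],"gripper":[-1,-1,-1,-1]}'
```

```text
time: 38.3
eef_pos: [0.5451, 0.2793, 0.042]
orientation: [0.0, 0.041, 0.999, 0.0]
ft_force: [-1.3, -1.6, 5.6]
grip_width: 0.349
gripper_force: 35.6
```

```bash
python3 -m pendant '{"delta_pos":[[0,0,0],[0,0,0],[0,0,0],[0,0,-15],[0,0,-35],[0,0,-40],[0,0,-40],[12,0,-40],[12,0,-40],[0,0,0],[0,0,0]],"rotation":[[0,0,0],[0,0,0],[0,0,0],[0,0,0],[0,0,0],[0,0,0],[0,0,0],[0,0,0],[0,0,0],[0,0,0],[0,0,0]],"gripper":[0.1,0.1,0.1,0.1,0.1,0.1,0.1,0.1,0.1,0.1,0.1]}'
python3 - <<'E'
from h import *
p,T=cap('wrist','e1.png'); spots(p,T,['black_bottle','blue_bottle','red_bottle'])
p,T=cap('scene','e2.png'); spots(p,T,['black_bottle','blue_bottle','red_bottle','cover','tray'])
print(bot.sense()['ft_force'])
E
```

```text
time: 39.4
eef_pos: [0.5211, 0.2816, 0.2533]
orientation: [0.001, 0.041, 0.999, 0.001]
ft_force: [0.7, 0.3, -2.1]
grip_width: 0.551
gripper_force: 0.0
black_bottle 0.9 [0.427 0.293 0.072] [323.  82.]
blue_bottle 0.61 [0.483 0.282 0.058] [315. 158.]
red_bottle 0.8 [0.539 0.277 0.053] [314. 224.]
black_bottle 0.65 [0.42  0.298 0.045] [217. 339.]
blue_bottle 0.74 [0.481 0.292 0.039] [198. 321.]
red_bottle 0.66 [ 0.447 -0.395  0.045] [448. 178.]
red_bottle 0.6 [ 0.373 -0.137  0.026] [404. 246.]
red_bottle 0.55 [0.536 0.283 0.047] [184. 299.]
cover 0.8 [ 0.638 -0.025  0.004] [277. 223.]
tray 0.67 [ 0.652 -0.03  -0.   ] [274. 220.]
[ 0.41881154 -0.38839661  0.02257842]
```

All three bottles stand at their bay centres within a few mm, upright at the expected heights, and the cover is flat in the tray.

```bash
python3 -c "
from rig import bot
print(bot.hand_in())"
```

```text
the job is handed in; nothing more can be done
None
```

I handed the job in at about 40 s: both buttons are turned aside, the cover lies flat in the tray, and the black, blue and red bottles each stand in their own bay. The hand-in gave no verdict, and I checked the final placements by network position readings rather than pictures.

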